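# Hang the hooked box hanger on the drying track

## Task

Take the hanger whose steel bar has down-turned hook ends off the cutting mat, lift it over the lips of the two-rail drying track and lower it gently into the empty half until both hook ends sit fully home on the channel floors, behind the lips, then let go. Do not drop it, and leave the plain straight-bar hanger and the hanger already on the track where they are.

Things in the scene. Friction and masses are not known exactly. Their poses are not given: they have to be found in the camera images.
- hooked_hanger_mid (a point): Hanger to hang, on the mat: level steel bar 202 long, 14 wide, 12 high; 95 either side of its middle a hook tongue (6 along the bar, 30 across) points down to 30 below this point. Wooden box fixed below (94 along the bar, 74 across): lid 36, underside 86 below. 0.25-0.5 kg. Point: centre of the bar, gripped here across its width; x along the bar, z up. Either way round will do. All mm.
- plain_hanger_mid (a point): Bystander on the same mat: same bar and box, but the bar's ends are straight, without hook tongues. Same point and axes. Leave it alone. Either hanger may be the one nearer the track.
- hung_hanger_mid (a point): A hooked hanger of the same shape and size, with a somewhat darker box, already hanging on the +y half of the track, straight across it. Same point and axes. Leave it alone.
- drying_track: Fixed track: two open-topped steel channels on blue legs. Origin on the bench under its middle; y along the rails (360 long, ends capped), x across, z up. Channel centre lines x = -95 and +95, 30 wide inside, floor 90 up, 4 thick lips to 108 up; 152 clear between them. Empty half is -y, its middle at y = -85. A hanger hung home lies across, its bar's centre at x = 0, 120 up. All mm.

How it is judged (in metres and radians):
On the way:
1. hooked hanger lifted over the track: bar's centre over 138 mm up, within 90 mm of the middle line, 165 mm to the -y to 35 mm to the +y side of the track's middle (height (world z) of hooked_hanger_mid above 0.138 m and x of hooked_hanger_mid in the frame of drying_track between -0.09 and 0.09 m and y of hooked_hanger_mid in the frame of drying_track between -0.165 and 0.035 m), for 0.1 s.
At the end, for the whole second after the job is handed in: Hooked hanger at rest across the track's empty half: bar's centre 115-125 mm up, within 16 mm of the middle line, 165 mm to the -y to 20 mm to the +y side of the middle, level to 5 degrees, square to the rails to 15 degrees. Other two hangers within 20 mm of their starts (x of hooked_hanger_mid in the frame of drying_track between -0.016 and 0.016 m and y of hooked_hanger_mid in the frame of drying_track between -0.165 and 0.02 m and z of hooked_hanger_mid in the frame of drying_track between 0.115 and 0.125 m and angle between the x axis of hooked_hanger_mid and the x axis of drying_track, either way round below 0.26 rad and angle between hooked_hanger_mid's own z axis and vertical below 0.09 rad and linear speed of hooked_hanger below 0.02 m/s and distance of each of plain_hanger_mid, hung_hanger_mid from where it was at the start of the episode below 0.02 m); the robot touches nothing.
It fails at once if the hooked hanger is dropped (falls faster than 0.4 m/s with no finger on it) (contact force between the fingers and hooked_hanger below 0.2 N and linear speed of hooked_hanger above 0.4 m/s).
It fails at once if the plain hanger is shifted by more than 30 mm (distance of plain_hanger_mid from where it was at the start of the episode above 0.03 m).
It fails at once if the hanger already on the track is shifted by more than 30 mm (distance of hung_hanger_mid from where it was at the start of the episode above 0.03 m).
It also fails if it takes over 45 s, if anything falls off the work surface, if the arm or the gripper's body presses on something with over 40 N, if the wrist force passes 120 N, or if a joint passes its speed limit or range.

## Robot

A 6-joint arm with a two-finger parallel gripper is mounted at the origin on the work surface. World frame = base frame: x ahead of the robot, y to its left, z up, the work surface at z = 0. Lengths are in mm, angles in rad, forces in N, time in s.
With the tool pointing down it reaches from about 375 to 900 mm from the base axis. Payload 3.1 kg.
Tool frame: the origin (TCP) lies at the centre of the arm's flange, where the gripper is bolted on; the fingertips stand 182 mm ahead of it and the grasp point (between the pads) lies 164 mm ahead of it (nose_length is the distance from the TCP to the fingertips, in mm); z points along the fingers, y is the line along which they close (so a half turn about z gives the same grasp; the last joint's range is limited). The gripper opens to 87 mm and grips with 3 to 60 N. Pads are 19 mm wide; open, the fingers measure 117 mm over their backs; the gripper's body (75 mm by 190 mm) begins 51 mm behind the grasp point.
Start: joints at [-1.335, 0.527, 1.433, -0, 1.181, -0.178], TCP at [251.327, -572.218, 404.748] pointing down, gripper open.
Joint ranges: [-3.08, 3.08], [-0.75, 2.2], [0.22, 2.44], [-1.43, 4.57], [0, 2.65], [-2.85, 2.85]. Speed limits (rad/s): [2.79, 2.79, 3.14, 3.14, 3.14, 3.14].

## Interface

Orientations are given as a unit quaternion [x, y, z, w].
In Python, from station import * gives the robot as it stands.
- The arm moves only by the tool play_rows, never from a script. Its argument "motion" is text: rows parted by semicolons, each of 5 numbers parted by spaces: the opening, from -1 (shut) to 1 (fully open), then the shift along the tool's x, y, z in mm, then the turn about the tool's z in rad. A call has 1 to 12 rows; each row is the pose to reach, as a shift and turn from the pose commanded when the call began, along the tool's axes at that moment; what a row does not reach only later rows make up. A row lasts 1/8 s, in which the tool goes at most 62.5 mm and 10.7 degrees, less where a joint would pass 70% of its speed; a pose out of reach is approached as far as the arm can. A call with a gripper value outside its range is refused whole. The fingers move at their own pace and stop on an object; "grip_force" is the grip in N (left out, the last holds). Time passes only in rows, so rows that repeat a pose let the fingers close. It gives the time, the measured TCP pose, the force, the opening and the grip force at its end, in the units of the state.
- get_state(): the state, without advancing time (a new reading comes with each control period).
- get_image(name): name is "side" or "top"; returns (picture, depth): 384x512x3 uint8, red, green, blue; 384x512 float32, mm along the optical axis (not along the pixel's ray), 0 where there is no reading.
- camera_model(name): a dict with "fov_y" (degrees; the focal length in pixels is half the picture's height over the tangent of half this angle, whatever the lens; pixels are square), "cx", "cy" (the principal point, pixels), "k1" (the pictures are not rectified: a ray, as slopes to the right and down, at radius r is drawn at 1 + k1 r^2 times it, then the intrinsics apply), "R" (3x3) and "t" (3): a world point X has camera coordinates R X + t. Camera axes: x right, y down, z forward; pixel columns grow to the right and rows downward; lengths in mm; the calibration is good to about 2 mm. A picture is of the moment at which its call begins. camera_model takes no time and is no camera call.
- finish_job(): hands the job in; it is judged then, once.
The state is a dict: "clock": time; "q": joint angles; "qd": joint speeds; "joint_efforts": joint torques, N m; "position": TCP position; "orientation": TCP orientation; "ft_force": force on the tool from outside, world axes, zero at the start; "wrist_torque": the same for the moment, N m; "finger_gap": finger opening in mm; "grip_force": force on a finger pad.
Only numpy, scipy, OpenCV 4.12 (cv2) and the standard library are available. Lean on these libraries where they do the work, as an engineer would, in place of code of your own. Each camera call takes 0.05 s, during which the arm holds its last target. There are 200 camera calls.

## Working session

There is one attempt and no reset: what is moved stays moved. The work goes in short steps, Python scripts to look and compute and a tool call to move; the robot and the scene stay as the last step left them, time stands still between calls to the robot, and variables do not carry over. Pictures are saved under pics/ and viewed, at most 10 in all, crops included, and the job is handed in when it is done.

Besides the shell and the picture viewer there is one more tool, called after "Emit:" by a JSON object that holds its "op" and its "data". play_rows: Moves the arm, as the interface text tells. Its arguments: {"type":"object","properties":{"motion":{"type":"string"},"grip_force":{"type":"number"}},"required":["motion"]}

```bash
mkdir -p pics; cat > h.py <<'E'
from station import *
import numpy as np, cv2
def grab(n):
    im,d=get_image(n); np.savez(f'{n}.npz',im=im,d=d); return im,d
def load(n):
    z=np.load(f'{n}.npz'); return z['im'],z['d']
def rays(n,uv):
    c=camera_model(n); f=192/np.tan(np.radians(c['fov_y'])/2)
    K=np.array([[f,0,c['cx']],[0,f,c['cy']],[0,0,1.]])
    s=cv2.undistortPoints(np.array(uv,float).reshape(-1,1,2),K,np.array([c['k1'],0,0,0.])).reshape(-1,2)
    return np.c_[s,np.ones(len(s))], np.array(c['R']), np.array(c['t'])
def onplane(n,uv,z):
    s,R,t=rays(n,uv); o=-R.T@t; d=s@R
    return o+d*((z-o[2])/d[:,2])[:,None]
def cloud(n,d):
    v,u=np.mgrid[:384,:512]
    s,R,t=rays(n,np.c_[u.ravel(),v.ravel()])
    return ((s*d.ravel()[:,None]-t)@R).reshape(384,512,3)
E
python3 - <<'E'
from h import *
for n in('top','side'):
    im,d=grab(n); cv2.imwrite(f'pics/{n}0.png',im[:,:,::-1])
    c=camera_model(n); print(n,c,-np.array(c['R']).T@np.array(c['t']))
print(get_state())
E
```

```text
top {'fov_y': 45.65305525849039, 'cx': 262.24848226315686, 'cy': 189.33964555074047, 'k1': -0.029297658791911627, 'R': array([[ 0.02132817, -0.9997124 ,  0.01096506],
       [-0.98768682, -0.02276926, -0.15477828],
       [ 0.15498343, -0.0075289 , -0.98788838]]), 't': array([   3.23054462,  555.54496077, 1211.71308045])} [ 360.84007957   25.00183451 1282.98814275]
side {'fov_y': 51.09559444823953, 'cx': 253.80611864123733, 'cy': 190.87018261591243, 'k1': -0.13138375152888607, 'R': array([[-0.74545996, -0.66644921,  0.0116149 ],
       [-0.48262717,  0.52766221, -0.69903048],
       [ 0.45973957, -0.5267049 , -0.71499754]]), 't': array([403.32543502, 322.34210781, 902.31360642])} [ 41.40475229 573.96116672 865.79438143]
{'clock': 0.1, 'q': array([-1.33548630e+00,  5.28373807e-01,  1.43378799e+00,  4.53014578e-06,
        1.18141065e+00, -1.78486071e-01]), 'qd': array([ 0.00053783, -0.00270222, -0.00204639,  0.00042286,  0.00066032,
       -0.0001125 ]), 'joint_efforts': array([-1.52625930e-04, -4.40984845e+01, -1.77150589e+01,  6.34174864e-02,
        5.33688767e-02, -4.19520256e-05]), 'position': array([ 251.26569856, -571.92359578,  403.86437174]), 'orientation': array([ 9.78672538e-01,  2.05424153e-01, -2.60273651e-05, -9.89558231e-04]), 'ft_force': array([ 0.14885605,  0.2810866 , -0.3583376 ]), 'wrist_torque': array([ 0.00495672,  0.03774156, -0.04942189]), 'grip_force': 0.0, 'finger_gap': 87.2479083627982}
```

View pics/top0.png

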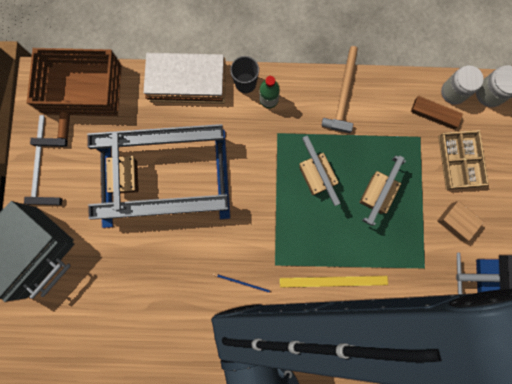

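View pics/side0.png

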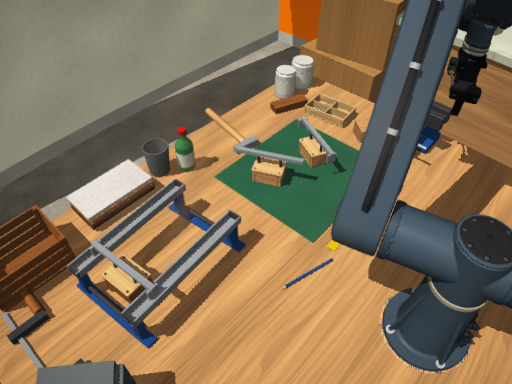

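Top: track at about (160,172) with a hung hanger at (120,175); the two mat hangers are at (322,170) and (385,190). The right one seems to have wider ends (hooks). I'll zoom in and measure.

```bash
python3 - <<'E'
from h import *
im,d=load('top'); P=cloud('top',d)
a=cv2.resize(im[125:240,280:430],None,fx=4,fy=4,interpolation=cv2.INTER_CUBIC)
s,_=load('side'); b=cv2.resize(s[105:195,225:350],None,fx=4,fy=4,interpolation=cv2.INTER_CUBIC)
cv2.imwrite('pics/z.png',cv2.resize(np.vstack([a,cv2.copyMakeBorder(b,0,0,0,100,cv2.BORDER_CONSTANT)]),(430,585))[:,:,::-1])
print('mat z',np.median(P[240:260,300:340,2]),'bench',np.median(P[230:265,120:200,2]))
hsv=cv2.cvtColor(im,cv2.COLOR_RGB2HSV)
z=P[...,2]
def rep(m,nm):
    n,l,st,c=cv2.connectedComponentsWithStats(m.astype(np.uint8))
    for i in range(1,n):
        if st[i,4]<60: continue
        q=P[l==i]; uv=np.argwhere(l==i)[:,::-1]
        r=cv2.minAreaRect(q[:,:2].astype(np.float32)); bx=cv2.boxPoints(r)
        e=bx[1]-bx[0]; e2=bx[2]-bx[1]; e=e if np.linalg.norm(e)>np.linalg.norm(e2) else e2
        print(nm,st[i],'px',c[i].round(1),'rect c',np.round(r[0],1),'size',np.round(r[1],1),'ang',np.degrees(np.arctan2(e[1],e[0])).round(1),'z',np.percentile(q[:,2],[5,50,95]).round(1))
m=np.zeros(z.shape,bool); m[130:268,276:424]=1
rep(m&(z>78)&(z<110)&(d>0),'bar')
m[:]=0; m[115:230,80:240]=1
grey=hsv[...,1]<90
rep(m&(z>80)&(z<140)&(d>0)&grey,'track')
rep(m&(z>114)&(z<140)&(d>0)&grey,'hung')
# channel: bins
E
```

```text
mat z 2.9282818766868197 bench 0.4580285219622678
bar [303 136  37  70 460] px [320.9 170.8] rect c [ 603.  -138.8] size [201.9  15.3] ang 25.7 z [87.5 94.5 98.7]
bar [364 156  41  69 481] px [384.6 189.9] rect c [ 554.8 -310.4] size [ 29.8 201.2] ang -25.8 z [85.3 94.1 98.4]
track [  88  124  140   95 4617] px [152.8 172.1] rect c [589.8 294.6] size [230.6 359.4] ang -84.5 z [ 87.4  93.7 126.6]
hung [109 133  15  77 551] px [115.5 171. ] rect c [583.2 397.9] size [203.7  31.4] ang 5.9 z [117.5 126.1 130.2]
```

View pics/z.png

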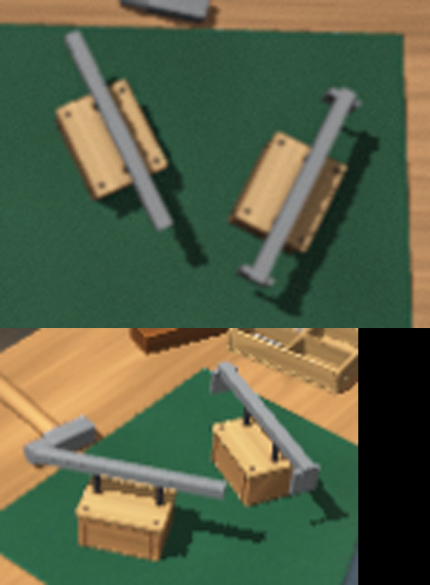

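The right-hand hanger (top view, 385,190) carries the tongues. Its bar is at about (555,-310), yaw -25.8°, top at z≈95, and 201x30 as expected. The track centre is (590,295) with yaw about 5.7°, and 230x359 also matches. Moving above the hanger.

Emit:
{"op": "play_rows", "data": {"motion": "1 60 -20 0 0.1; 1 110 -35 0 0.25; 1 160 -50 0 0.4; 1 210 -65 0 0.55; 1 260 -80 0 0.7; 1 310 -95 0 0.8; 1 350 -108 0 0.864; 1 383.4 -117.8 0 0.864; 1 383.4 -117.8 0 0.864; 1 383.4 -117.8 0 0.864; 1 383.4 -117.8 0 0.864; 1 383.4 -117.8 0 0.864", "grip_force": 40}}

```text
clock: 1.6
position: [554.3, -311.1, 404.8]
orientation: [0.975, -0.224, -0.0, 0.0]
ft_force: [-0.1, 0.1, 1.1]
finger_gap: 86.8
grip_force: 0.0
```

```bash
python3 - <<'E'
from h import *
im,d=grab('side'); cv2.imwrite('pics/side1.png',im[:,:,::-1])
s=get_state(); q=s['orientation']; print(s['position'],np.degrees(2*np.arctan2(q[1],q[0])),s['q'])
E
```

```text
[ 554.37770938 -310.98041156  404.81332016] -25.878844083398718 [-6.86724637e-01  5.42057401e-01  1.40434173e+00 -8.51132778e-05
  1.19525398e+00  1.33577395e+00]
```

View pics/side1.png

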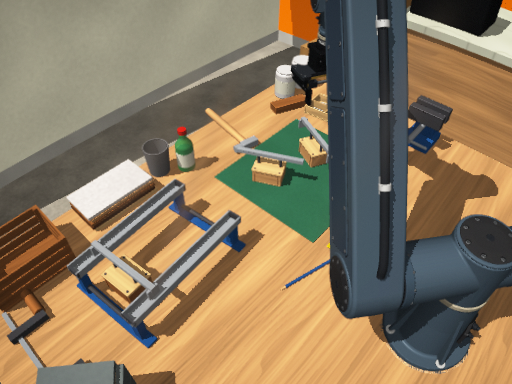

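The side view shows the gripper (312,70) above the hooked hanger (315,148), partly behind the arm, and nothing in the way of the descent. Descending, gripping, and lifting a little.

Emit:
{"op": "play_rows", "data": {"motion": "1 0 0 40 0; 1 0 0 80 0; 1 0 0 110 0; 1 0 0 130 0; 1 0 0 145 0; 1 0 0 152 0; 1 0 0 152 0; 1 0 0 152 0; -1 0 0 152 0; -1 0 0 152 0; -1 0 0 152 0; -1 0 0 152 0"}}

```text
clock: 3.15
position: [555.0, -310.2, 252.8]
orientation: [0.975, -0.223, 0.0, 0.0]
ft_force: [-0.1, -1.2, 1.2]
finger_gap: 54.9
grip_force: 0.0
```

Emit:
{"op": "play_rows", "data": {"motion": "-1 0 0 0 0; -1 0 0 0 0; -1 0 0 0 0; -1 0 0 -5 0; -1 0 0 -10 0; -1 0 0 -20 0; -1 0 0 -30 0; -1 0 0 -30 0; -1 0 0 -30 0"}}

```text
clock: 4.28
position: [554.9, -310.1, 282.8]
orientation: [0.975, -0.223, -0.0, -0.0]
ft_force: [0.3, 0.1, -2.2]
finger_gap: 13.6
grip_force: 40.0
```

Emit:
{"op": "play_rows", "data": {"motion": "-1 0 0 -15 0; -1 0 0 -40 0; -1 0 0 -70 0; -1 0 0 -100 0; -1 0 0 -125 0; -1 0 0 -138 0; -1 0 0 -142 0; -1 0 0 -142 0"}}

```text
clock: 5.28
position: [554.8, -310.0, 424.2]
orientation: [0.975, -0.223, -0.001, -0.0]
ft_force: [-0.1, 0.4, -3.0]
finger_gap: 13.7
grip_force: 40.0
```

Emit:
{"op": "play_rows", "data": {"motion": "-1 -8 -20 0 0; -1 -20 -53 0 -0.03; -1 -39 -100 0 -0.1; -1 -57 -148 0 -0.17; -1 -75 -196 0 -0.24; -1 -94 -244 0 -0.31; -1 -112 -292 0 -0.38; -1 -131 -340 0 -0.45; -1 -149 -388 0 -0.5; -1 -167 -434 0 -0.55; -1 -180 -468 0 -0.55; -1 -187.4 -487 0 -0.55"}}

```text
clock: 6.78
position: [597.0, 212.6, 423.7]
orientation: [0.999, 0.051, -0.001, -0.0]
ft_force: [1.4, 0.5, -2.9]
finger_gap: 13.8
grip_force: 40.0
```

Emit:
{"op": "play_rows", "data": {"motion": "-1 0 0 0 0; -1 0 0 0 0; -1 0 0 0 0; -1 0 0 0 0"}}

```text
clock: 7.28
position: [598.4, 208.7, 424.9]
orientation: [0.999, 0.049, -0.0, 0.0]
ft_force: [-0.8, 0.3, -2.6]
finger_gap: 13.2
grip_force: 40.0
```

```bash
python3 - <<'E'
from h import *
im,d=grab('side'); cv2.imwrite('pics/side2.png',im[:,:,::-1])
t,dt=grab('top'); cv2.imwrite('pics/top2.png',t[:,:,::-1])
s=get_state(); q=s['orientation']; print(s['position'],np.degrees(2*np.arctan2(q[1],q[0])),s['q'])
E
```

```text
[598.33393755 209.0605633  424.87100064] 5.65209106615189 [ 1.60114466e-01  5.19011139e-01  1.38707774e+00 -5.69180619e-05
  1.23544760e+00  1.63228192e+00]
```

View pics/side2.png

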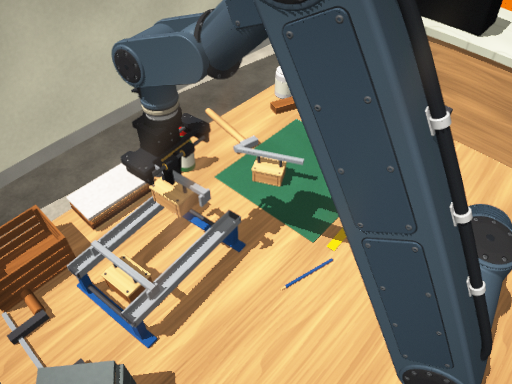

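View pics/top2.png

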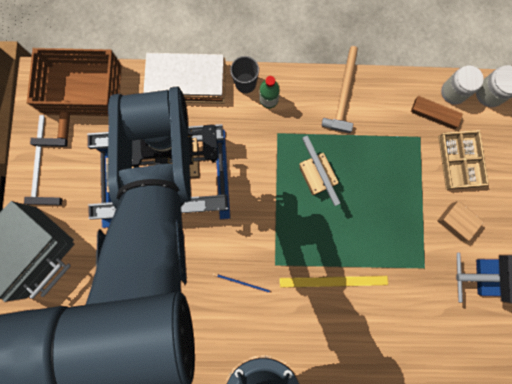

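Side view: the hanger hangs in the gripper above the empty half, its near tongue at about (203,190). Top view: the arm hides it. I'll check the in-hand pose from the side depth.

```bash
python3 - <<'E'
from h import *
im,d=load('side'); P=cloud('side',d)
hsv=cv2.cvtColor(im,cv2.COLOR_RGB2HSV)
th=np.radians(5.65); R=np.array([[np.cos(th),np.sin(th)],[-np.sin(th),np.cos(th)]])
L=(P[...,:2]-[598.3,209.1])@R.T
m=np.zeros(d.shape,bool); m[165:225,145:215]=1; m&=(d>0)&(P[...,2]>150)
bar=m&(hsv[...,1]<70)&(P[...,2]<275)&(abs(L[...,1])<25)&(abs(L[...,0])<115)
x=L[bar][:,0];y=L[bar][:,1];z=P[bar][:,2]
print(bar.sum(),'x',np.percentile(x,[0,2,98]),'y',np.percentile(y,[2,98]),'z',np.percentile(z,[2,98]))
for a in range(-110,-10,12):
    k=(x>=a)&(x<a+12)
    if k.sum()>3: print(a,k.sum(),'y',y[k].min().round(1),y[k].max().round(1),'z',z[k].min().round(1),z[k].max().round(1))
wood=m&(hsv[...,1]>90)&(hsv[...,0]<30)&(abs(L[...,0])<70)&(abs(L[...,1])<60)
x=L[wood][:,0];y=L[wood][:,1];z=P[wood][:,2]
print('box',wood.sum(),np.percentile(x,[2,98]),np.percentile(y,[2,98]),np.percentile(z,[2,98]))
t=z>np.percentile(z,98)-6; A=np.c_[x[t],y[t],np.ones(t.sum())]; print('lid',t.sum(),np.linalg.lstsq(A,z[t],rcond=None)[0])
# track edges from first top image
im,d=load('top') if 0 else (None,None)
E
```

```text
561 x [-97.54716223 -96.40061414  41.7405275 ] y [-13.1572602  16.0636272] z [228.66382638 272.17054131]
-98 152 y -14.6 16.0 z 228.2 265.9
-86 43 y -7.0 8.5 z 250.7 265.9
-74 40 y -5.9 8.1 z 252.6 266.1
-62 36 y -7.2 7.0 z 252.0 266.4
-50 35 y -14.3 6.9 z 221.1 265.6
-38 39 y -12.8 7.4 z 222.9 265.8
-26 34 y -7.3 6.8 z 250.4 267.0
-14 98 y -19.2 17.6 z 247.6 274.8
box 1037 [-43.56879394  46.72848465] [-20.54823524  35.96780351] [175.19298352 263.06349882]
lid 28 [1.38184760e-01 1.29788969e+00 2.78817734e+02]
```

```bash
python3 - <<'E'
from h import *
im,d=load('side'); P=cloud('side',d)
hsv=cv2.cvtColor(im,cv2.COLOR_RGB2HSV)
th=np.radians(5.65); R=np.array([[np.cos(th),np.sin(th)],[-np.sin(th),np.cos(th)]])
L=(P[...,:2]-[598.3,209.1])@R.T
g=(d>0)&(hsv[...,1]<70)&(P[...,2]>84)&(P[...,2]<114)
for lo,hi in((-130,-60),(60,130)):
  for ya in range(-110,200,30):
    k=g&(L[...,0]>lo)&(L[...,0]<hi)&(L[...,1]>ya)&(L[...,1]<ya+30)
    t=k&(P[...,2]>104)
    if k.sum()>20: print(ya,k.sum(),np.percentile(L[k][:,0],[1,99]).round(1),'lips',np.percentile(L[t][:,0],[2,98]).round(1) if t.sum()>5 else '', 'z',np.percentile(P[k][:,2],[2,98]).round(1))
E
```

```text
-110 108 [-113.6  -77. ] lips [-113.1  -77.9] z [ 89.7 110.7]
-80 178 [-113.7  -76.4] lips [-113.6  -76.5] z [ 88.6 110.3]
-50 189 [-113.7  -76.3] lips [-113.6  -76.2] z [ 88.2 110.5]
-20 200 [-113.7  -75.6] lips [-113.1  -75.3] z [ 88.6 110.3]
10 209 [-114.6  -76.5] lips [-114.2  -76. ] z [ 88.2 110. ]
40 217 [-115.   -76.4] lips [-114.4  -75.7] z [ 87.6 109.6]
70 232 [-114.7  -75.6] lips [-114.6  -74.6] z [ 87.6 109.6]
100 233 [-114.5  -76. ] lips [-114.2  -75.8] z [ 87.9 109.7]
130 263 [-113.5  -76. ] lips [-112.8  -75.4] z [ 87.1 110.1]
160 184 [-114.5  -76.9] lips [-113.8  -76.8] z [ 88.3 109.7]
190 278 [-113.8  -75.3] lips [-112.8  -75.1] z [ 87.6 111.2]
-20 112 [ 76.  113.9] lips [ 76.6 114.4] z [ 88.7 110. ]
10 184 [ 75.3 113.5] lips [ 75.4 113.9] z [ 87.8 110.4]
40 186 [ 75.  114.3] lips [ 75.6 114.6] z [ 88.3 110.1]
70 200 [ 74.8 113.5] lips [ 75.5 113.8] z [ 88.2 110.2]
100 199 [ 75.2 113.1] lips [ 75.4 113.7] z [ 87.8 110. ]
130 212 [ 75.1 114.7] lips [ 75.6 115.1] z [ 87.8 109.6]
160 73 [ 75.5 114.3] lips [ 75.5 114.4] z [ 88.  112.5]
190 225 [ 75.2 114.8] lips [ 75.5 115.3] z [ 87.7 111.4]
```

The rails sit symmetrically at ±114 about the tool and the yaw matches. The hanger sits +3 mm along its bar in the grip, so I correct by -2.5 mm and lower it.

Emit:
{"op": "play_rows", "data": {"motion": "-1 -2.5 0 10 0; -1 -2.5 0 30 0; -1 -2.5 0 55 0; -1 -2.5 0 80 0; -1 -2.5 0 100 0; -1 -2.5 0 115 0; -1 -2.5 0 125 0; -1 -2.5 0 130 0; -1 -2.5 0 133 0; -1 -2.5 0 135 0; -1 -2.5 0 135 0; -1 -2.5 0 135 0"}}

```text
clock: 8.88
position: [595.8, 209.6, 290.1]
orientation: [0.999, 0.05, 0.0, -0.0]
ft_force: [0.0, -0.1, -2.2]
finger_gap: 13.7
grip_force: 40.0
```

Emit:
{"op": "play_rows", "data": {"motion": "-1 0 0 1 0; -1 0 0 2 0; -1 0 0 3 0; -1 0 0 3.5 0; -1 0 0 4 0; -1 0 0 4 0; -1 0 0 4 0"}}

```text
clock: 9.75
position: [595.7, 209.5, 288.0]
orientation: [0.999, 0.05, 0.001, 0.0]
ft_force: [-3.0, -1.6, 9.7]
finger_gap: 13.7
grip_force: 40.0
```

Contact came slightly earlier than planned; checking whether the hooks are in the channels.

```bash
python3 - <<'E'
from h import *
im,d=grab('side'); P=cloud('side',d)
cv2.imwrite('pics/side3.png',cv2.resize(im[110:350,60:260],None,fx=2.5,fy=2.5,interpolation=cv2.INTER_CUBIC)[:,:,::-1])
hsv=cv2.cvtColor(im,cv2.COLOR_RGB2HSV)
th=np.radians(5.65); R=np.array([[np.cos(th),np.sin(th)],[-np.sin(th),np.cos(th)]])
L=(P[...,:2]-[598.3,209.1])@R.T
g=(d>0)&(hsv[...,1]<70)
for nm,y0 in(('held',0),('hung',188)):
  for a in range(-106,106,12):
    k=g&(L[...,0]>a)&(L[...,0]<a+12)&(abs(L[...,1]-y0)<25)&(P[...,2]>114)&(P[...,2]<140)
    if k.sum()>5: print(nm,a,k.sum(),'x',L[k][:,0].min().round(1),'y',np.percentile(L[k][:,1],[2,98]).round(1),'ztop',np.percentile(P[k][:,2],[50,90]).round(1))
E
```

```text
held -106 38 x -99.3 y [-12.5  15.6] ztop [121.8 127.7]
held -94 39 x -94.0 y [-12.3  16. ] ztop [126.4 128.3]
held -82 33 x -81.9 y [-6.1  8.7] ztop [126.8 128.5]
held -70 29 x -69.6 y [-5.6  8.2] ztop [126.1 128.6]
held -58 32 x -58.0 y [-5.2  7.8] ztop [126.1 127.5]
held -46 33 x -45.8 y [-5.   7.6] ztop [126.6 128.3]
held -34 32 x -34.0 y [-5.2  7.6] ztop [125.8 129.1]
held -22 37 x -21.9 y [-15.1   8.8] ztop [126.2 129.2]
held -10 8 x -9.6 y [-5.6  2.6] ztop [126.7 129.4]
hung -106 31 x -97.8 y [180.  198.7] ztop [121.4 126.4]
hung -94 62 x -93.8 y [171.8 200.7] ztop [123.5 127.1]
hung -82 44 x -81.9 y [179.6 194.7] ztop [125.6 127.6]
hung -70 37 x -69.7 y [180.1 194.5] ztop [125.6 127.7]
hung -58 35 x -58.0 y [180.4 194.1] ztop [125.8 127. ]
hung -46 36 x -45.5 y [180.5 193.6] ztop [125.9 127.5]
hung -34 36 x -34.0 y [180.  193.9] ztop [126.  127.9]
hung -22 36 x -22.0 y [179.2 194. ] ztop [125.7 127.7]
hung -10 35 x -9.8 y [179.8 194.3] ztop [126.1 127.7]
hung 2 35 x 2.3 y [179.5 194.2] ztop [125.9 127.6]
hung 14 40 x 14.0 y [180.1 194.7] ztop [125.4 128. ]
hung 26 32 x 26.1 y [180.5 195.1] ztop [125.8 127.7]
hung 38 30 x 39.0 y [180.  193.6] ztop [126.  128.3]
hung 50 33 x 50.1 y [180.7 194. ] ztop [126.4 128. ]
hung 62 34 x 62.2 y [179.7 194.5] ztop [126.3 128.2]
hung 74 33 x 75.1 y [179.9 194.5] ztop [125.6 127.5]
hung 86 43 x 86.8 y [172.3 201.3] ztop [125.8 128.6]
hung 98 27 x 98.0 y [171.9 201.6] ztop [124.5 126.9]
```

View pics/side3.png

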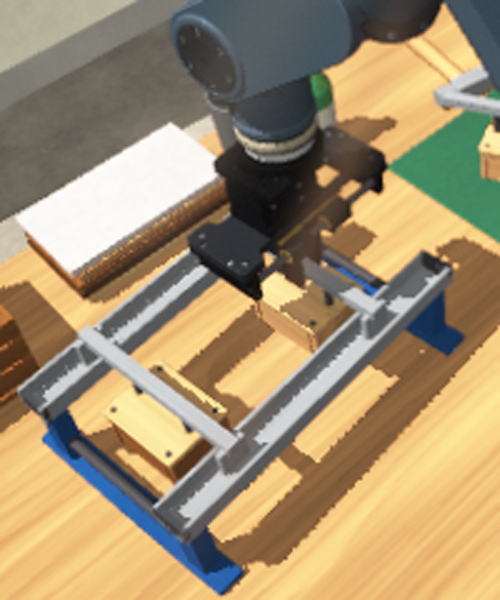

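The picture shows the near tongue in its channel (crop 375,318), and the bar top matches the hung hanger's within 1 mm, so it is home. Next I ease off the pressing, open and retreat upward.

Emit:
{"op": "play_rows", "data": {"motion": "-1 0 0 -0.5 0; -1 0 0 -1 0; -1 0 0 -1 0; -0.6 0 0 -1 0; -0.2 0 0 -1 0; 0.3 0 0 -1 0; 0.8 0 0 -1 0; 1 0 0 -1 0; 1 0 0 -1 0; 1 0 0 -1 0; 1 0 0 -1 0; 1 0 0 -1 0"}}

```text
clock: 11.3
position: [595.7, 209.6, 286.7]
orientation: [0.999, 0.05, 0.0, -0.0]
ft_force: [-0.3, -0.5, -0.8]
finger_gap: 85.1
grip_force: 0.0
```

Emit:
{"op": "play_rows", "data": {"motion": "1 0 0 -5 0; 1 0 0 -15 0; 1 0 0 -35 0; 1 0 0 -65 0; 1 0 0 -100 0; 1 0 0 -135 0; 1 0 0 -160 0; 1 0 0 -170 0; 1 0 0 -170 0; 1 0 0 -170 0; 1 0 0 -170 0"}}

```text
clock: 12.68
position: [595.5, 209.5, 455.3]
orientation: [0.999, 0.05, -0.001, 0.0]
ft_force: [1.7, 0.4, -0.3]
finger_gap: 86.9
grip_force: 0.0
```

```bash
python3 - <<'E'
from h import *
im,d=grab('side'); P=cloud('side',d)
hsv=cv2.cvtColor(im,cv2.COLOR_RGB2HSV)
th=np.radians(5.65); R=np.array([[np.cos(th),np.sin(th)],[-np.sin(th),np.cos(th)]])
L=(P[...,:2]-[598.3,209.1])@R.T
g=(d>0)&(hsv[...,1]<70)
for nm,y0 in(('placed',0),('hung',188)):
    k=g&(abs(L[...,0])<110)&(abs(L[...,1]-y0)<25)&(P[...,2]>122)&(P[...,2]<140)
    x,y,z=L[k][:,0],L[k][:,1],P[k][:,2]
    print(nm,k.sum(),'x',np.percentile(x,[1,99]).round(1),'y',np.median(y).round(1),'slope y,z',np.polyfit(x,y,1)[0].round(3),np.polyfit(x,z,1)[0].round(3),'z',np.median(z).round(1))
s=get_state(); print(s['clock'],s['position'],s['finger_gap'])
E
```

```text
placed 423 x [-98.6 100.5] y 1.4 slope y,z -0.007 0.001 z 126.7
hung 534 x [-95.9 103.7] y 187.4 slope y,z 0.001 0.001 z 126.0
12.725 [595.61481353 209.52801122 455.49899078] 87.14264637531535
```

The hanger is seated, level and square, centred within about 1 mm, and the hung one has not moved. Handing in.

```bash
python3 -c "
from station import *
print(finish_job())"
```

```text
the job is handed in; nothing more can be done
None
```

The hooked hanger is hung home in the track's empty half and released, and the job is handed in at about 13 s on the robot's clock. Before hand-in the side camera showed it level, square and centred to about 1 mm, with the hung hanger unmoved; I did not re-measure the plain hanger, which the arm never touched, and no verdict came back.

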